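Sort the bead maker's mixed glass pieces and shingle the sample tiles

ROBOT

A 6-joint arm with a two-finger parallel gripper is mounted at the origin on the work surface. World frame = base frame: x ahead of the robot, y to its left, z up, the work surface at z = 0. Lengths are in m, angles in rad, forces in N, time in s.
With the tool pointing down it reaches from about 0.375 to 0.9 m from the base axis. Payload 3.1 kg.
Tool frame: the origin (TCP) lies on the centre line of the jaws, within the pads' length; the fingertips stand 8 mm ahead of it and the grasp point (between the pads) lies 11 mm behind it; z points along the fingers, y is the direction in which the jaws open and shut (so a half turn about z gives the same grasp; the last joint's range is limited). The gripper opens to 85 mm and grips with 20 to 120 N. Pads are 22 mm wide; open, the fingers measure 114 mm over their backs; the gripper's body (76 mm by 85 mm) begins 54 mm behind the grasp point. The pads swing forward as they close: fully open they stand 13 mm farther back than shut.
Start: joints at [-1.458, 0.527, 1.433, -0, 1.181, -0.178], TCP at [0.179, -0.599, 0.239] pointing down, gripper open.
Joint ranges: [-3.08, 3.08], [-0.75, 2.2], [0.22, 2.44], [-1.43, 4.57], [0, 2.65], [-2.85, 2.85]. Speed limits (rad/s): [2.79, 2.79, 3.14, 3.14, 3.14, 3.14].

INTERFACE

Orientations are given as a rotation vector (axis times angle).
In Python, from bench import r gives the robot as it stands. Calls block until the motion is done:
- r.goto(position, orientation): joint-space move of the TCP to a pose.
- r.line_to(position, velocity=0.15, rot=None, guard=None): straight line of the TCP; rot=None keeps the orientation; velocity is the mean speed in m/s. With guard (N) it stops when the force on the tool has changed by that much, and returns True; else False.
- r.movej(angles): joint-space move.
- r.grip(opening, newtons=None): finger opening in m; newtons is the grip in N (None keeps the last); returns when the fingers have stopped.
- r.pause(seconds).
- r.ik(position, orientation): joint angles nearest the present ones, or None.
- r.read_camera(name): name is "scene" or "top"; returns the picture (480x640x3 uint8, blue, green, red); there is no depth.
- r.camera_info(name): a dict with "vertical_fov" (degrees; the focal length in pixels is half the picture's height over the tangent of half this angle, whatever the lens; pixels are square), "cx", "cy" (the principal point, pixels), "k1" (the pictures are not rectified: a ray, as slopes to the right and down, at radius r is drawn at 1 + k1 r^2 times it, then the intrinsics apply), "rvec" (rotation vector, rad) and "tvec" (3), from world to camera coordinates, as OpenCV has them. Camera axes: x right, y down, z forward; pixel columns grow to the right and rows downward; lengths in m; the calibration is good to about 2 mm. A picture is of the moment at which its call begins. camera_info takes no time and is no camera call.
A pose or a line that the arm cannot do raises r.IKError and nothing moves.
- r.sign_off(): hands the job in, once; it reports no verdict.
Readings, each from a call of its own:
- r.current_time(): time.
- r.current_joints(): joint angles.
- r.current_qd(): joint speeds.
- r.current_tau(): joint torques, N m.
- r.current_position(): TCP position.
- r.current_ee_rot(): TCP orientation.
- r.current_ft_force(): force on the tool from outside, world axes, zero at the start.
- r.current_wrist_torque(): the same for the moment, N m.
- r.current_finger_gap(): finger opening in m.
Only numpy, scipy, OpenCV 4.12 (cv2) and the standard library are available. Lean on these libraries where they do the work, as an engineer would, in place of code of your own. Each camera call takes 0.05 s, during which the arm holds its last target.

TASK

Clear the five loose ivory glass pieces off the bench, setting each down gently and never dropping one: stand the disc bead flat in the wide bay of the bead tray and the barrel bead upright in the narrow bay, and lay the square cane flat and lengthwise in the plain cane tray. Shingle the two tiles lengthwise along the middle of the sample board: the large tile first, flat on the board with one end close to the lip (within a centimetre or so), then the small tile in line behind it, overlapping the large tile's free end by about a third of the small tile's length, so that it leans there with its outer end down on the board. Leave everything released and at rest.

Things in the scene. Friction and masses are not known exactly. Their poses are not given: they have to be found in the camera images.
- large_tile_center (a point): Large flat ivory glass tile, 80 x 44 x 8 mm, about 70 g, lying flat, loose. The point is its centre (4 mm above its underside); x runs along its 80 mm length, y across its 44 mm width, z up. Its two ends are alike.
- small_tile_center (a point): Small flat ivory glass tile, 60 x 34 x 8 mm, about 40 g, lying flat, loose. The point is its centre (4 mm above its underside); x runs along its 60 mm length, y across its 34 mm width, z up. Its two ends are alike.
- cane_center (a point): Straight glass cane offcut, ivory, square section 14 x 14 mm, 110 mm long, about 53 g, lying on the table, loose. The point is its centre (7 mm up); x runs along its length, z up.
- barrel_bead_center (a point): Tall barrel-shaped ivory glass bead standing on its flat end, 32 mm in diameter (28 mm at its ends), 28 mm tall, about 52 g, its hole seen as a dark spot on top, loose. The point is its centre (14 mm up); z up.
- disc_bead_center (a point): Wide, flat disc-shaped ivory glass bead lying on its flat face, 46 mm in diameter, 16 mm tall, about 60 g, its hole seen as a dark spot on top, loose. The point is its centre (8 mm up); z up.
- tile_board: Sample board: flat open wooden board, fixed to the table, 165 mm long (its x) x 90 mm wide (its y), its top face 6 mm above the table, without sides. One end, the +x end, carries a darker cross lip, 9 mm wide, that rises 6 mm above the top face; the lip's inner face is 73.5 mm from the board's centre. The other end has no lip. Origin: centre of its underside, z up.
- bead_tray: Bead tray: low wooden tray, fixed to the table, 149 mm long (its x) x 118 mm wide (its y), walls 4 mm thick, floor 4 mm and rims 12 mm above the table. A 5 mm cross wall of the same height splits it into two bays, each 110 mm along y: the wide bay, 80 mm along x, centred at x = -30 mm, and the narrow bay, 56 mm along x, centred at x = +42.5 mm (both at y = 0). Origin: centre of its underside, z up.
- cane_tray: Cane tray: low plain aluminium tray with one undivided space, fixed to the table, 150 mm long (its x) x 88 mm wide (its y), walls 4 mm thick, floor 4 mm and rims 12 mm above the table. Origin: centre of its underside, z up.

How it is judged:
By the outcome, as a careful person would: the job done as asked, in the order asked, and still so for the second after the job is handed in, with the robot touching nothing.
It also fails if it takes over 115 s, if anything falls off the work surface, if the arm or the gripper's body presses on something with over 40 N, if the wrist force passes 120 N, or if a joint passes its speed limit or range.

## Working session

There is one attempt and no reset: what is moved stays moved. The work goes in short steps, each a Python script; the robot and the scene stay as the last script left them, time stands still between calls to the robot, and variables do not carry over. Pictures are saved under pics/ and viewed, and the job is handed in when it is done.

```bash
mkdir -p pics; ls
python3 - <<'E'
from bench import r
import cv2
for n in ("scene","top"):
    im=r.read_camera(n); cv2.imwrite(f"pics/{n}0.png",im); print(n,r.camera_info(n))
print(r.current_time(),r.current_position(),r.current_ee_rot(),r.current_finger_gap())
E
```

```text
pics
scene {'vertical_fov': 42.053116165756606, 'cx': 312.1322566512581, 'cy': 235.31787748422283, 'k1': -0.07786163407021704, 'rvec': array([ 1.78108086,  1.36364716, -0.76041031]), 'tvec': array([-0.12576497, -0.20820842,  1.52383076])}
top {'vertical_fov': 55.89832466393969, 'cx': 315.14644651498367, 'cy': 245.3689311647145, 'k1': -0.05683286156976765, 'rvec': array([ 2.13007964, -2.15999343,  0.18608903]), 'tvec': array([0.0096152 , 0.51240511, 0.79520025])}
0.1 [ 0.17916306 -0.59812066  0.23844476] [-3.10650960e+00 -4.55002970e-01 -6.38101256e-05] 0.08558959713988919
```

View pics/scene0.png

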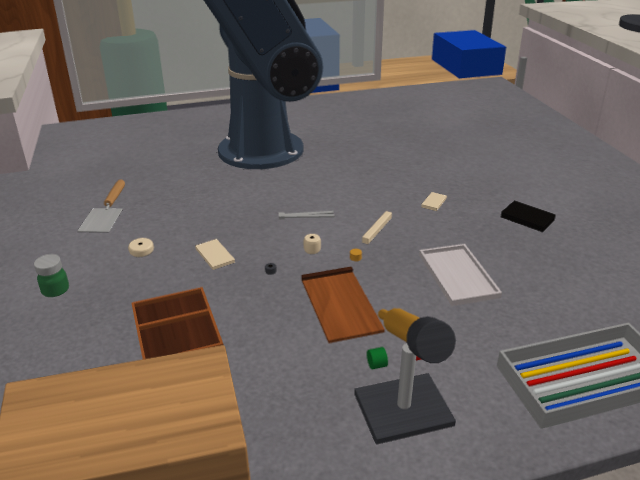

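View pics/top0.png

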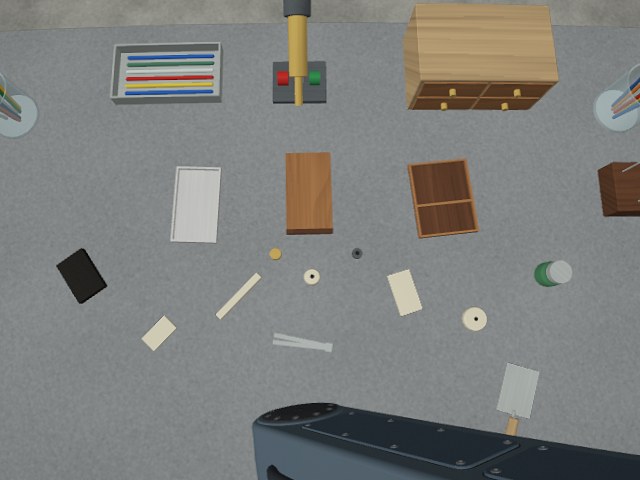

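```bash
cat > v.py <<'E'
import numpy as np, cv2
from bench import r
def cam(n):
    c=r.camera_info(n); f=240/np.tan(np.radians(c["vertical_fov"]/2))
    R=cv2.Rodrigues(c["rvec"])[0]; K=np.array([[f,0,c["cx"]],[0,f,c["cy"]],[0,0,1.]])
    return K,R,np.array(c["tvec"]),c["k1"]
def ray(n,px):
    K,R,t,k=cam(n)
    u=cv2.undistortPoints(np.array(px,float).reshape(-1,1,2),K,np.array([k,0,0,0,0.])).reshape(-1,2)
    d=np.c_[u,np.ones(len(u))]@R
    return -R.T@t,d
def onplane(n,px,z):
    o,d=ray(n,px); return o+d*((z-o[2])/d[:,2])[:,None]
def proj(n,P):
    K,R,t,k=cam(n); return cv2.projectPoints(np.array(P,float).reshape(-1,1,3),cv2.Rodrigues(R)[0],t,K,np.array([k,0,0,0,0.]))[0].reshape(-1,2)
def tri(p,q):
    o1,d1=ray("scene",[p]);o2,d2=ray("top",[q]);d1=d1[0];d2=d2[0]
    s=np.linalg.lstsq(np.c_[d1,-d2],o2-o1,rcond=None)[0]
    a=o1+s[0]*d1;b=o2+s[1]*d2
    return (a+b)/2,np.linalg.norm(a-b)
E
python3 - <<'E'
from v import *
np.set_printoptions(precision=4,suppress=True)
im=cv2.imread("pics/top0.png"); h=cv2.cvtColor(im,cv2.COLOR_BGR2HSV)
print("hsv cane",h[296,238],"tile",h[293,405],"bench",h[380,200],"cane tray",h[205,195])
m=cv2.inRange(h,(15,25,170),(35,120,255)); m[:240]=0
cs=[c for c in cv2.findContours(m,cv2.RETR_EXTERNAL,cv2.CHAIN_APPROX_NONE)[0] if cv2.contourArea(c)>60]
for c in cs:
    (x,y),wh,a=cv2.minAreaRect(c); box=cv2.boxPoints(((x,y),wh,a))
    L=max(wh)*2
    print("px",x,y,wh,round(a,1),"area",cv2.contourArea(c))
    for z in (.008,.014,.016,.028):
        b=onplane("top",box,z); e=b[1]-b[0]; g=b[2]-b[1]
        print("   z",z,b.mean(0)[:2],"len",np.linalg.norm(e),np.linalg.norm(g),"yaw",np.degrees([np.arctan2(e[1],e[0]),np.arctan2(g[1],g[0])]))
print("torch tip",tri((383,316),(298,105)))
big=cv2.resize(im[140:250,150:500],None,fx=2.2,fy=2.2,interpolation=cv2.INTER_CUBIC); cv2.imwrite("pics/trays.png",big)
E
```

```text
hsv cane [ 24  33 208] tile [ 23  33 208] bench [ 90   8 135] cane tray [ 30   4 192]
px 158.50001525878906 333.0 (17.677669525146484, 31.819805145263672) 45.0 area 527.0
   z 0.008 [0.3555 0.2977] len 0.05841603898746562 0.03377952375897397 yaw [ -44.8693 -133.9189]
   z 0.014 [0.3557 0.2957] len 0.05800758967737937 0.033543334804475376 yaw [ -44.8693 -133.9189]
   z 0.016 [0.3557 0.295 ] len 0.05787143990735059 0.03346460515297584 yaw [ -44.8693 -133.9189]
   z 0.028 [0.3561 0.2911] len 0.05705454128717789 0.03299222724397868 yaw [ -44.8693 -133.9189]
px 474.2500305175781 318.25 (23.33452033996582, 22.62741470336914) 45.0 area 408.5
   z 0.008 [ 0.3739 -0.2979] len 0.04415346852765231 0.04369991039767714 yaw [ -48.0294 -136.7306]
   z 0.014 [ 0.3739 -0.2957] len 0.04384474417607644 0.04339435735844093 yaw [ -48.0294 -136.7306]
   z 0.016 [ 0.3739 -0.295 ] len 0.04374183605888446 0.04329250634536213 yaw [ -48.0294 -136.7306]
   z 0.028 [ 0.374  -0.2906] len 0.04312438735573269 0.04268140026688944 yaw [ -48.0294 -136.7306]
px 237.63275146484375 295.62872314453125 (6.874439716339111, 
[... 723 characters left out ...]
016 [ 0.4254 -0.1642] len 0.04435507093414187 0.07860738530715793 yaw [ -72.6213 -163.964 ]
   z 0.028 [ 0.4248 -0.1617] len 0.04372896596247068 0.0774977833222133 yaw [ -72.6213 -163.964 ]
px 311.5 276.0 (14.0, 15.0) 90.0 area 167.5
   z 0.008 [0.4589 0.0098] len 0.028583938146594365 0.026686274390863043 yaw [-90.7757 179.0679]
   z 0.014 [0.4583 0.0098] len 0.028384077114968573 0.026499681966031516 yaw [-90.7757 179.0679]
   z 0.016 [0.4582 0.0098] len 0.028317456771093312 0.026437484491087713 yaw [-90.7757 179.0679]
   z 0.028 [0.4571 0.0099] len 0.027917734707841743 0.026064299641424656 yaw [-90.7757 179.0679]
torch tip (array([0.7671, 0.0305, 0.0882]), np.float64(0.0007966314527881344))
```

View pics/trays.png

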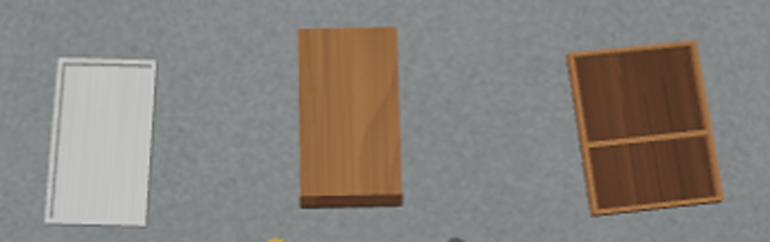

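Run:
```python
from v import *
np.set_printoptions(precision=4,suppress=True)
f=lambda L:(np.array(L,float)+.5)/2.2-.5+[150,140]
# crop-picked corners: far-left, far-right, near-right, near-left
S={"cane":([(60,58),(157,60),(146,227),(44,222)],.012),
 "board(far 2=top, near 2=lip inner edge)":([(299,28),(396,27),(402,196),(301,197)],.006),
 "bead":([(569,53),(696,42),(722,202),(592,216)],.012)}
for k,(p,z) in S.items():
    b=onplane("top",f(p),z); c=b.mean(0)
    ax=(b[2]+b[3]-b[0]-b[1])/2; w=(b[1]+b[2]-b[0]-b[3])/2
    print(k,c[:2],"len",np.linalg.norm(ax),"wid",np.linalg.norm(w),"yaw(+x near)",np.degrees(np.arctan2(ax[1],ax[0])),"perp yaw",np.degrees(np.arctan2(w[1],w[0]))); print(b[:,:2].tolist())
im=cv2.imread("pics/scene0.png")
cv2.imwrite("pics/s_crop.png",cv2.resize(im[180:380,60:520],None,fx=1.7,fy=1.7,interpolation=cv2.INTER_CUBIC))
g=cv2.cvtColor(cv2.imread("pics/top0.png"),cv2.COLOR_BGR2HSV)
m=cv2.inRange(g,(5,60,30),(20,255,255)); m[:130]=0;m[242:]=0
for c in cv2.findContours(m,cv2.RETR_EXTERNAL,cv2.CHAIN_APPROX_NONE)[0]:
    if cv2.contourArea(c)>1500: print(cv2.boxPoints(cv2.minAreaRect(c)).tolist())
```

```text
cane [0.6023 0.2325] len 0.1505594150254142 wid 0.0885114060145116 yaw(+x near) 177.1204251914819 perp yaw -92.86499745321912
[[0.6791029086837391, 0.27237183766646245], [0.6758378613386007, 0.18498192922508283], [0.5243095523986019, 0.1915347032227657], [0.5298926014543254, 0.2809463421975327]]
board(far 2=top, near 2=lip inner edge) [0.6284 0.0132] len 0.1563562444731399 wid 0.08848346615030309 yaw(+x near) -179.40491190076554 perp yaw -90.05680763562272
[[0.7065533923131402, 0.05799883260556494], [0.7065889281217854, -0.030030125284299353], [0.5501178515627334, -0.03210851538035928], [0.5503288465665541, 0.05682937204820933]]
bead [ 0.6091 -0.2503] len 0.14938327090902323 wid 0.11747983630670979 yaw(+x near) -175.10402944324736 perp yaw -84.84761819288488
[[0.6785419257006433, -0.18535427563044296], [0.6884814835962174, -0.30246070997247665], [0.5402539714430874, -0.3151088124779642], [0.5290930052636953, -0.19820495722065767]]
[[598.0, 162.0], [639.0, 162.0], [639.0, 215.0], [598.0, 215.0]]
[[406.6867370605469, 163.97811889648438], [466.9446105957031, 154.64239501953125], [478.7437438964844, 230.80026245117188], [418.4858703613281, 240.135986328125]]
[[286.0, 152.0], [332.0, 152.0], [332.0, 233.0], [286.0, 233.0]]
```

View pics/s_crop.png

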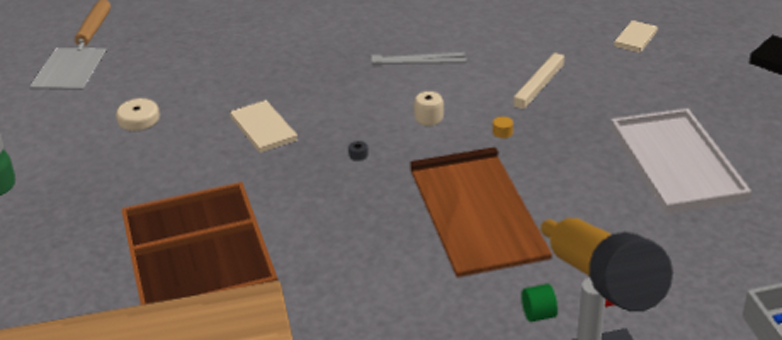

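Run:
```python
from v import *
np.set_printoptions(precision=4,suppress=True)
f=lambda L:(np.array(L,float)+.5)/1.7-.5+[60,180]
print("board far (top gave .7066,-.030/.058)\n",onplane("scene",f([(459,272),(550,257)]),.006)[:,:2])
print("lip back top corners z12\n",onplane("scene",f([(411,164),(496,149)]),.012)[:,:2])
print("bead tray rim near corners (top .529,-.198/.540,-.315)\n",onplane("scene",f([(241,184),(123,209)]),.012)[:,:2])
print("cane tray (top .530,.281; .524,.1915;.676,.185;.679,.272)\n",onplane("scene",f([(688,110),(612,120),(668,205),(748,189)]),.012)[:,:2])
print("cane tray px",f([(688,110),(612,120),(668,205),(748,189)]))
print("holes: barrel",tri(f((429,96)),(311.5,276.5)),"disc",tri(f((137,107)),(475.5,318.5)))
im=cv2.imread("pics/scene0.png"); h=cv2.cvtColor(im,cv2.COLOR_BGR2HSV)
m=cv2.inRange(h,(15,25,130),(35,130,255)); m[:185]=0;m[275:]=0;m[:,:120]=0;m[:,460:]=0
for c in cv2.findContours(m,cv2.RETR_EXTERNAL,cv2.CHAIN_APPROX_NONE)[0]:
    if cv2.contourArea(c)>60:
        M=cv2.moments(c); p=(M["m10"]/M["m00"],M["m01"]/M["m00"]); print("blob",p,[ (z,onplane("scene",[p],z)[0,:2]) for z in (.006,.010,.016)])
print("torch: handle end,head top/back", tri((452,340),(298,20)))
```

```text
board far (top gave .7066,-.030/.058)
 [[ 0.7065 -0.0283]
 [ 0.7095  0.0562]]
lip back top corners z12
 [[ 0.5465 -0.0322]
 [ 0.5449  0.0577]]
bead tray rim near corners (top .529,-.198/.540,-.315)
 [[ 0.5337 -0.2012]
 [ 0.543  -0.3156]]
cane tray (top .530,.281; .524,.1915;.676,.185;.679,.272)
 [[0.5326 0.2793]
 [0.5281 0.1926]
 [0.6767 0.1871]
 [0.6755 0.2729]]
cane tray px [[464.5    244.5   ]
 [419.7941 250.3824]
 [452.7353 300.3824]
 [499.7941 290.9706]]
holes: barrel (array([0.456 , 0.0102, 0.0297]), np.float64(0.0005497381420838283)) disc (array([ 0.3734, -0.2964,  0.0182]), np.float64(0.0001289458600968563))
blob (214.76961897552357, 253.68458238708047) [(0.006, array([ 0.4286, -0.1662])), (0.01, array([ 0.4346, -0.1666])), (0.016, array([ 0.4436, -0.1672]))]
blob (140.75395610005103, 246.03471158754465) [(0.006, array([ 0.3655, -0.2974])), (0.01, array([ 0.3719, -0.2969])), (0.016, array([ 0.3815, -0.2963]))]
blob (311.91169977924943, 241.97350993377484) [(0.006, array([0.4392, 0.0142])), (0.01, array([0.4451, 0.0127])), (0.016, array([0.454 , 0.0104]))]
blob (376.5984496124031, 226.87235142118863) [(0.006, array([0.4217, 0.1482])), (0.01, array([0.4277, 0.1458])), (0.016, array([0.4368, 0.1423]))]
blob (433.64974937343356, 200.74373433583958) [(0.006, array([0.3571, 0.2968])), (0.01, array([0.3635, 0.2935])), (0.016, array([0.3732, 0.2886]))]
torch: handle end,head top/back (array([0.9029, 0.0434, 0.1558]), np.float64(0.03255681187762828))
```

```bash
cat > m.py <<'E'
from v import *
from scipy.spatial.transform import Rotation as Ro
np.set_printoptions(precision=4,suppress=True)
def rot(th,tilt=0):
    """tool down, jaw axis yaw th (deg); tilt: rotation (deg) about world jaw axis"""
    a=np.radians(th); y=np.array([np.cos(a),np.sin(a),0]); z=np.array([0,0,-1.]); x=np.cross(y,z)
    R=Ro.from_matrix(np.c_[x,y,z])
    return (Ro.from_rotvec(y*np.radians(tilt))*R).as_rotvec()
def best(p,th):
    q0=r.current_joints(); c=[]
    for t in (th,th+180,th-180):
        q=r.ik(p,rot(t))
        if q is not None: c.append((abs(q[5]),t,q))
    return min(c,key=lambda k:k[0])[1]
def pick(x,y,z,th,op,f,cl=None,guard=None,hi=.11,up=0.003):
    th=best([x,y,hi],th)
    r.grip(op) if abs(r.current_finger_gap()-op)>.003 else None
    r.goto([x,y,hi],rot(th)); r.line_to([x,y,z+.03],.25)
    if guard:
        hit=r.line_to([x,y,z-.006],.04,guard=guard); zt=r.current_position()[2]; print("touch",hit,zt)
        r.line_to([x,y,zt+up],.05)
    else: r.line_to([x,y,z],.1)
    zp=r.current_position()[2]
    r.grip(cl if cl else op-.02,f); print("gap",r.current_finger_gap(),"z",zp)
    r.line_to([x,y,hi],.25); print("gap",r.current_finger_gap(),"t",r.current_time())
    return zp
def place(x,y,z,th,op,hi=.11,guard=4,under=.003):
    th=best([x,y,hi],th)
    r.goto([x,y,hi],rot(th)); r.line_to([x,y,z+.012],.2); r.pause(.1)
    hit=r.line_to([x,y,z-under],.03,guard=guard); print("down",hit,r.current_position(),"want z",z)
    r.grip(op); r.line_to([x,y,hi],.25); print("t",r.current_time(), "gap",r.current_finger_gap())
def snap(n,crop=None,s=2,name=None):
    im=r.read_camera(n)
    cv2.imwrite(f"pics/{name}_full.png",im)
    if crop: x0,y0,x1,y1=crop; im=cv2.resize(im[y0:y1,x0:x1],None,fx=s,fy=s,interpolation=cv2.INTER_CUBIC)
    cv2.imwrite(f"pics/{name}.png",im)
E
python3 - <<'E'
from m import *
zp=pick(.3738,-.2955,.013,95,.062,30,cl=.036)
print("z",zp)
snap("scene",None,1,"disc_up")
E
```

```text
gap 0.04353931942602982 z 0.013722633210862905
gap 0.043484057366513104 t 3.6083
z 0.013722633210862905
```

View pics/disc_up.png

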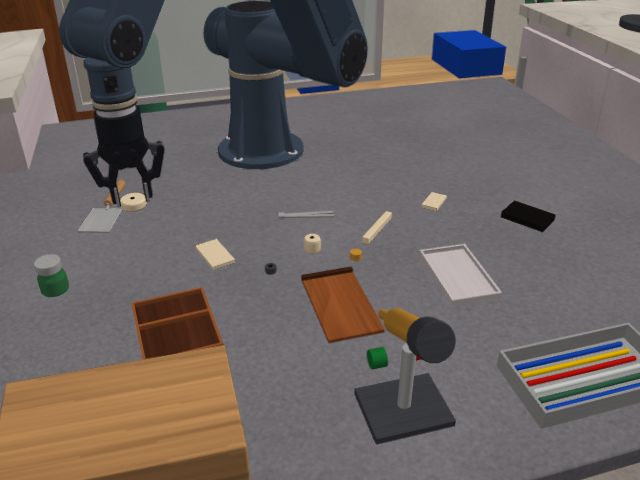

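The disc is held level between the fingers at about (133,201), and nothing else has moved. Next I'll check how much room the cabinet leaves beside the bead tray.

Run:
```python
from m import *
print(tri((228,351),(405,82)),onplane("top",[(406,109)],0), onplane("top",[(556,81)],.13))
ax=np.array([-np.cos(np.radians(5)),-np.sin(np.radians(5))]); c=np.array([.611,-.2505])
print(c-.03*ax,c+.0425*ax)
```

```text
(array([ 0.8018, -0.1767,  0.1056]), np.float64(0.021924801094361863)) [[ 0.8011 -0.1896  0.    ]] [[ 0.7941 -0.437   0.13  ]]
[ 0.6409 -0.2479] [ 0.5687 -0.2542]
```

Cabinet front is at x≈0.80, which leaves about 16 cm past the wide-bay target. I'll place the disc, then do the barrel.

Run:
```python
from m import *
place(.6409,-.2479,.0177,95,.062)
zp=pick(.4565,.0100,.013,95,.050,30,cl=.022); print(zp)
place(.5687,-.2542,.0177,95,.050)
r.goto([.45,0,.2],rot(best([.45,0,.2],95)))
snap("top",(370,130,530,250),5,"beads")
```

```text
down True [ 0.6413 -0.248   0.0183] want z 0.0177
t 6.6417 gap 0.06211071138038932
gap 0.030302782985262684 z 0.013711277755752701
gap 0.03060030674666324 t 9.8333
0.013711277755752701
down True [ 0.569  -0.2544  0.0181] want z 0.0177
t 12.875 gap 0.05003086239708803
```

View pics/beads.png

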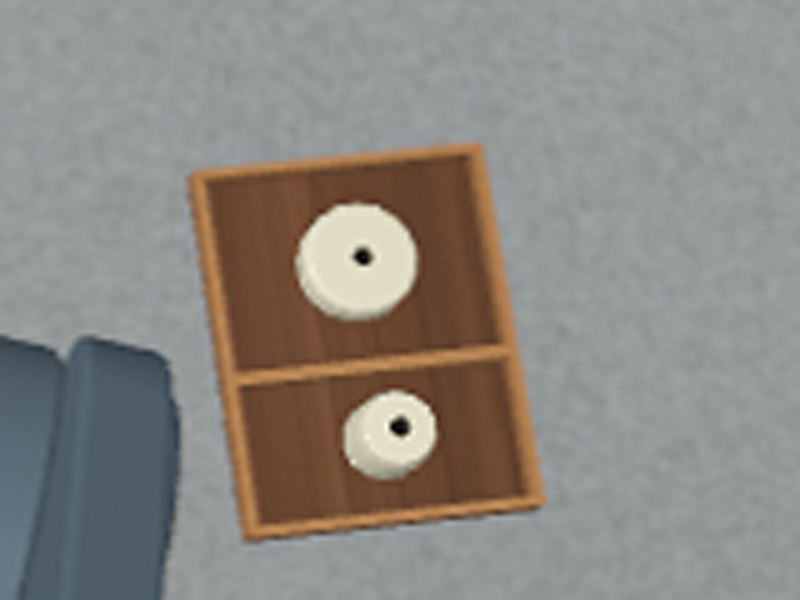

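View pics/beads_full.png

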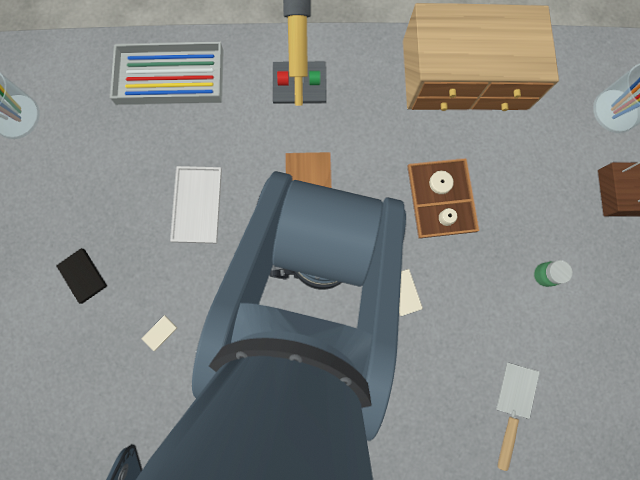

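Both beads are fine: the disc lies flat in the wide bay at (441,182) and the barrel stands upright in the narrow bay at (448,216). Next, the cane.

Run:
```python
from m import *
zp=pick(.4237,.1487,.0105,45.8,.036,30,cl=.008); print(zp)
place(.6025,.2325,zp+.004,87.1,.036)
r.goto([.4,-.05,.2],rot(best([.4,-.05,.2],95)))
snap("top",(120,130,280,250),5,"cane")
```

```text
gap 0.013297901146488843 z 0.011247758299276177
gap 0.01274236666176871 t 17.7917
0.011247758299276177
down True [0.6028 0.2326 0.0153] want z 0.015247758299276177
t 20.5917 gap 0.03587271897868207
```

View pics/cane.png

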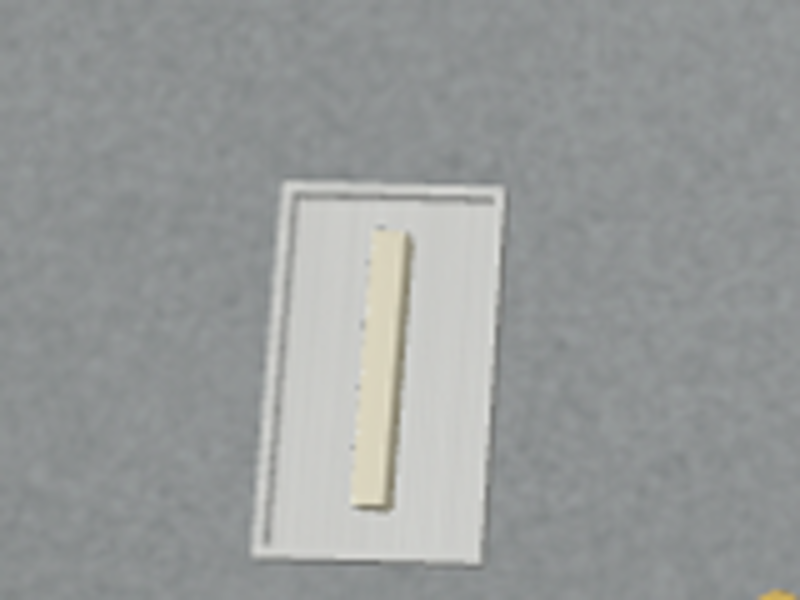

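The cane lies flat and lengthwise in the middle of its tray. For the large tile I'll feel for the bench first.

Run:
```python
from m import *
zp=pick(.427,-.166,.012,106.7,.058,30,cl=.034,guard=4,up=.0035); print(zp)
q=r.current_joints(); print(q, r.ik([.598,.0135,.11],rot(best([.598,.0135,.11],90))))
snap("scene",(150,130,350,330),3,"lt")
```

```text
touch False 0.006053343121668641
gap 0.04294034230909355 z 0.010014230586387502
gap 0.04301767570079395 t 26.25
0.010014230586387502
[-0.6155  0.5347  1.9614 -0.      0.6452  0.6638] [-0.1641  0.6618  1.608  -0.      0.8718  1.4067]
```

View pics/lt.png

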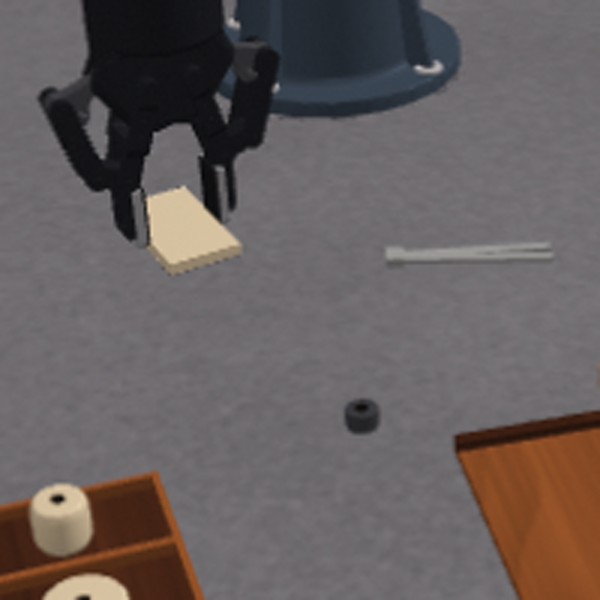

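The large tile is held level between the fingers at about (190,230) in the crop. Now I'll place it.

Run:
```python
from m import *
place(.598,.0135,.016,90,.056)
r.goto([.42,.25,.2],rot(best([.42,.25,.2],45)))
snap("top",(270,140,350,245),7,"lt_t"); snap("scene",(290,255,400,345),7,"lt_s")
```

```text
down True [0.5983 0.0135 0.0161] want z 0.016
t 29.1833 gap 0.05606968669308976
```

View pics/lt_t.png

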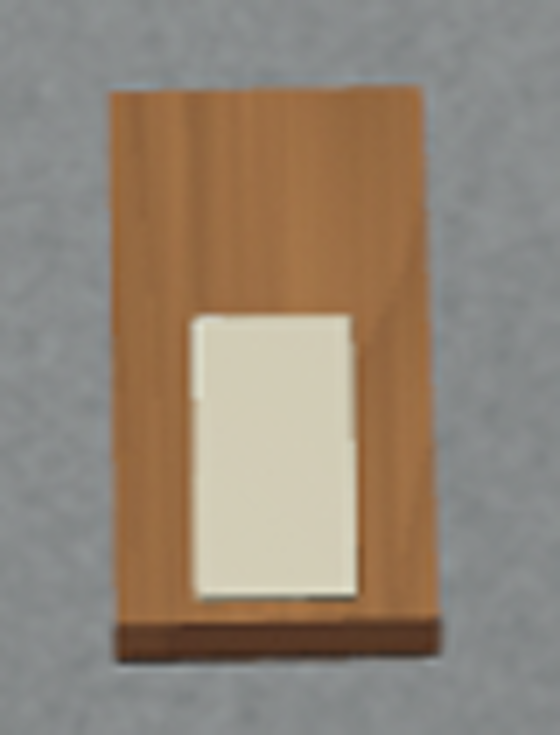

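View pics/lt_s.png

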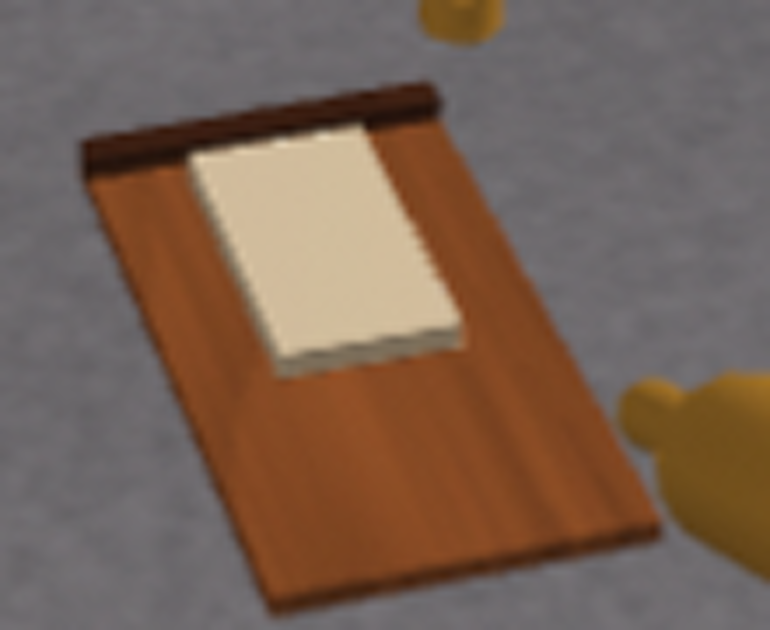

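Run:
```python
from m import *
t=lambda L:(np.array(L,float)+.5)/7-.5+[270,140]; s=lambda L:(np.array(L,float)+.5)/7-.5+[290,255]
b=onplane("top",t([(192,315),(352,315),(358,599),(198,599)]),.014); print(b)
print("top: lip inner as z=12/6",onplane("top",t([(280,623)]),.012),onplane("top",t([(280,623)]),.006))
print("scene far",onplane("scene",s([(275,360),(464,326)]),.014),"near",onplane("scene",s([(190,156),(362,124)]),.014))
print("scene lip-inner top edge",onplane("scene",s([(84,147+5),(436,85+5)]),.012))
```

```text
[[ 0.6374  0.0357  0.014 ]
 [ 0.6369 -0.0089  0.014 ]
 [ 0.556  -0.0092  0.014 ]
 [ 0.5566  0.0347  0.014 ]]
top: lip inner as z=12/6 [[0.55   0.0123 0.012 ]] [[0.5512 0.0122 0.006 ]]
scene far [[ 0.6383 -0.0102  0.014 ]
 [ 0.6382  0.035   0.014 ]] near [[ 0.5577 -0.0085  0.014 ]
 [ 0.5564  0.0355  0.014 ]]
scene lip-inner top edge [[ 0.5465 -0.0322  0.012 ]
 [ 0.5451  0.0582  0.012 ]]
```

The large tile spans x = 0.557–0.637, is centred across the board, and sits about 6–7 mm from the lip. Next I'll pick up the small tile.

Run:
```python
from m import *
zp=pick(.3563,.2972,.0092,45.1,.050,30,cl=.024); print(zp)
for t in (90,-90):
    print(t,r.ik([.6494,.0135,.11],rot(t,11.54*np.sign(t))),r.ik([.6494,.0135,.022],rot(t,11.54*np.sign(t))), Ro.from_rotvec(rot(t,11.54*np.sign(t))).as_matrix()[:,2])
print(r.current_joints())
snap("scene",(340,90,520,260),3,"st")
```

```text
gap 0.033046179873709426 z 0.010073111250293802
gap 0.032515383147528124 t 33.4417
0.010073111250293802
90 [-0.1385  0.7891  1.3086 -0.0292  1.2436 -1.6972] [-0.1385  0.9047  1.336  -0.031   1.1006 -1.6925] [-0.2001  0.     -0.9798]
-90 [-0.1385  0.7891  1.3086 -0.0292  1.2436  1.4444] [-0.1385  0.9047  1.336  -0.031   1.1006  1.4491] [-0.2001 -0.     -0.9798]
[ 0.4537  0.5385  1.9468 -0.      0.6552 -0.3335]
```

View pics/st.png

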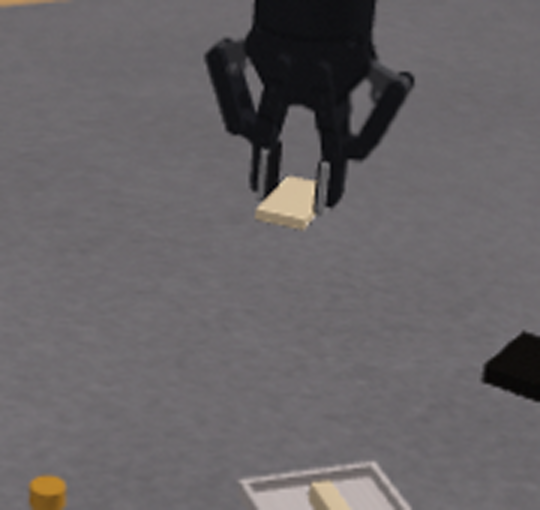

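The small tile is held level at about (290,203) in the crop. I'll place it with a tilt of 11.5°.

Run:
```python
from m import *
R=rot(90,11.54); x,y,z=.6494,.0135,.0221
r.goto([x,y,.11],R); r.line_to([x,y,z+.014],.2); r.pause(.15)
hit=r.line_to([x,y,z-.002],.02,guard=3); print(hit,r.current_position(),r.current_ft_force(),r.current_wrist_torque(),r.current_finger_gap())
snap("scene",(290,235,400,345),6,"st_c")
```

```text
True [0.6491 0.0134 0.022 ] [-0.4568  0.7043  4.2555] [ 0.0242 -0.0034 -0.0164] 0.032632543503878945
```

View pics/st_c.png

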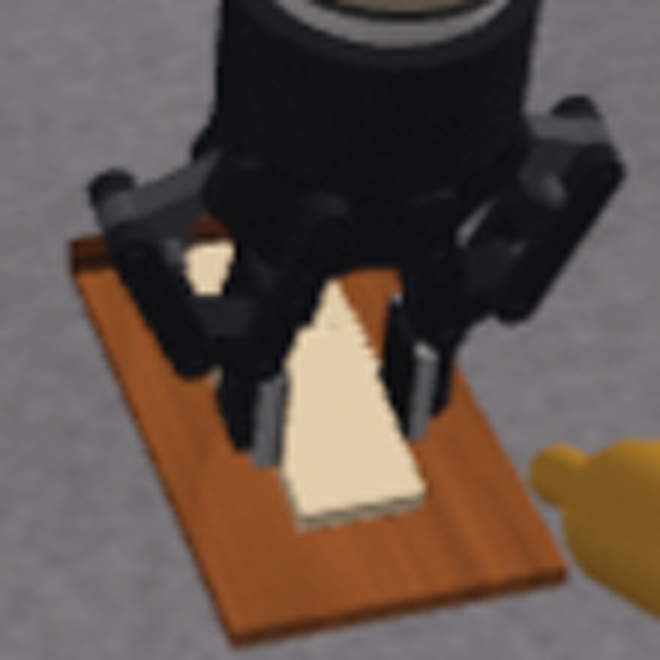

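Contact came at the height I'd predicted, with the outer end on the board at about (360,515) in the crop. I'll seat it slightly and release.

Run:
```python
from m import *
p=np.array(r.current_position()); print(r.line_to(p-[0,0,.0006],.01,guard=5),r.current_ft_force())
r.grip(.040); r.grip(.052)
p=np.array(r.current_position()); a=-Ro.from_rotvec(r.current_ee_rot()).as_matrix()[:,2]
r.line_to(p+a*.07,.15)
r.goto([.40,.25,.25],rot(best([.40,.25,.25],45))); r.pause(.3)
snap("top",(270,140,350,245),7,"sh_t"); snap("scene",(290,255,400,345),7,"sh_s"); print(r.current_time())
```

```text
False [-0.9565  0.3847  5.4505]
39.625
```

View pics/sh_t.png

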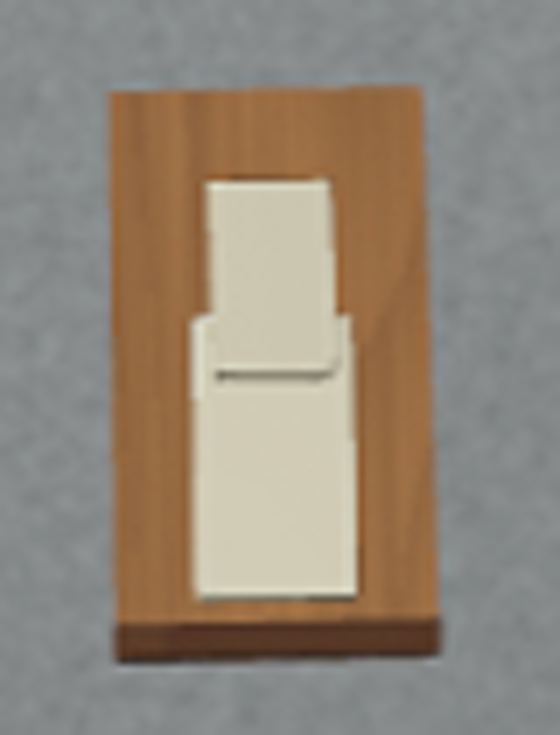

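View pics/sh_s.png

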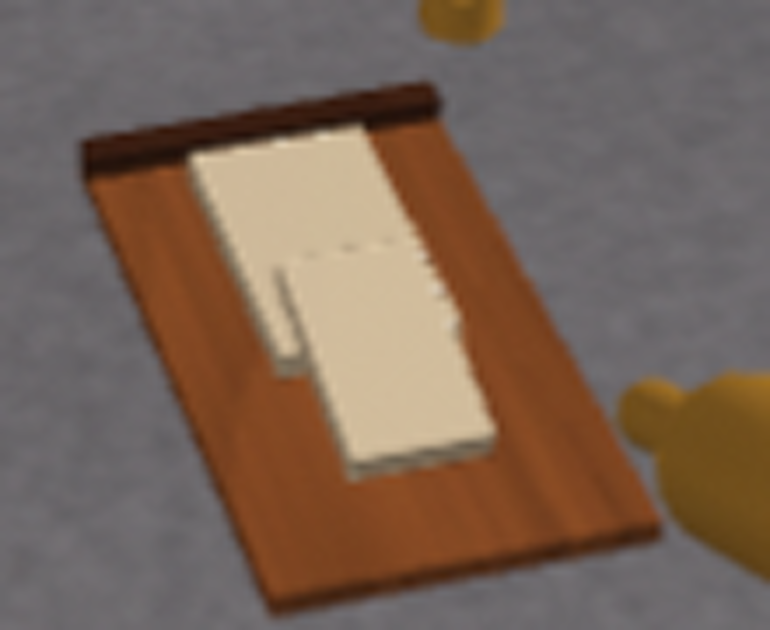

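View pics/sh_s_full.png

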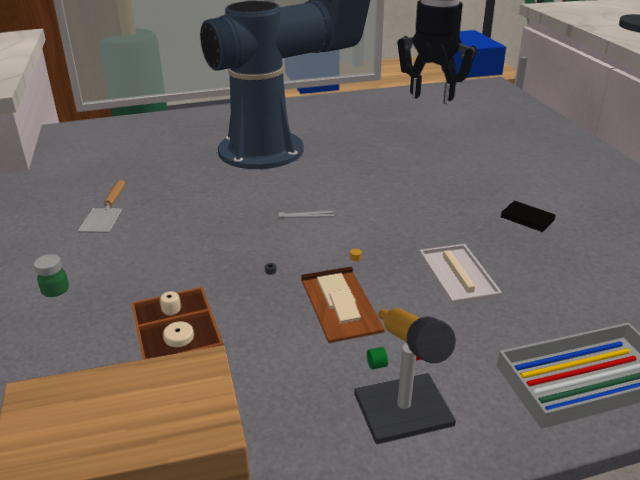

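Run:
```python
from m import *
t=lambda L:(np.array(L,float)+.5)/7-.5+[270,140]; s=lambda L:(np.array(L,float)+.5)/7-.5+[290,255]
print("top: inner upper z25.8",onplane("top",t([(215,370),(335,370)]),.0258)," lower z18",onplane("top",t([(275,379)]),.018))
print("outer upper edge z13.8",onplane("top",t([(207,181),(329,181)]),.0138))
print("scene inner upper",onplane("scene",s([(277,267),(418,238)]),.0258),"outer upper",onplane("scene",s([(350,465),(494,437)]),.0138),"outer lower z6",onplane("scene",s([(352,479),(494,452)]),.006))
```

```text
top: inner upper z25.8 [[ 0.6181  0.0292  0.0258]
 [ 0.6177 -0.0037  0.0258]]  lower z18 [[0.6175 0.0128 0.018 ]]
outer upper edge z13.8 [[ 0.6764  0.0311  0.0138]
 [ 0.6761 -0.0031  0.0138]]
scene inner upper [[ 0.62   -0.0045  0.0258]
 [ 0.6183  0.03    0.0258]] outer upper [[ 0.6777 -0.0043  0.0138]
 [ 0.6772  0.0293  0.0138]] outer lower z6 [[ 0.6737 -0.0025  0.006 ]
 [ 0.6734  0.0308  0.006 ]]
```

Run:
```python
from bench import r
print(r.current_time(), max(abs(r.current_qd()))); print(r.sign_off())
```

```text
39.625 0.0032262817612022563
the job is handed in; nothing more can be done
None
```

All five pieces are placed and released, in the order you asked, and I handed the job in at about 40 s of the 115 s allowed.

**Beads and cane:**
- The disc bead lies flat in the wide bay.
- The barrel bead stands upright in the narrow bay.
- The cane lies flat and lengthwise in the middle of its tray.
- Each piece was lowered until light contact before release.

**Tiles, measured in the last pictures:**
- **Large tile:** it is flat and centred across the board, about 6–7 mm from the lip. The two views disagreed on where the lip is by 4–5 mm, so the gap is uncertain by a few millimetres.
- **Small tile:** it is in line behind the large tile and overlaps it by about 19–20 mm, a third of its 60 mm length. It leans on the large tile with its outer end down on the board.

**Checks that disagreed:** the finger gaps read 0.5–2.5 mm under the known sizes. When I felt for the bench before picking up the large tile, the fingers never touched it. Neither affected the grasps.

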